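# Stack cell holder and sensor guard on an end cap

## Robot

A 6-joint arm with a two-finger parallel gripper is mounted at the origin on the work surface. World frame = base frame: x ahead of the robot, y to its left, z up, the work surface at z = 0. Lengths are in m, angles in rad, forces in N, time in s.
With the tool pointing down it reaches from about 0.25 to 0.85 m from the base axis. Payload 12.5 kg.
Tool frame: the origin (TCP) lies on the front face of the gripper's body, between the roots of the fingers; the fingertips stand 84 mm ahead of it and the grasp point (between the pads) lies 65 mm ahead of it; z points along the fingers, y is the direction in which the jaws open and shut (so a half turn about z gives the same grasp; the last joint's range is limited). The gripper opens to 93 mm and grips with 3 to 60 N. Pads are 15 mm wide; open, the fingers measure 128 mm over their backs; the gripper's body (75 mm by 188 mm) begins 65 mm behind the grasp point.
Start: joints at [1.184, 0.351, 1.652, -0, 1.139, -0.085], TCP at [0.163, 0.525, 0.303] pointing down, gripper open.
Joint ranges: [-2.75, 2.75], [-0.79, 2.1], [0.01, 2.65], [-1.57, 4.71], [0.07, 3.14], [-2.87, 2.87]. Speed limits (rad/s): [2.22, 2.22, 2.79, 3.14, 3.14, 3.14].

## Interface

Orientations are given as a unit quaternion [x, y, z, w].
In Python, from cell import r, snapshot, camera_model, workorder gives the robot as it stands.
- The arm moves only by the tool move_arm, never from a script. Its argument "moves" is a list of rows, each an object of numbers: "tx", "ty", "tz": the shift along the tool's x, y, z in mm; "wx", "wy", "wz": the turn, a rotation vector about the tool's x, y, z in degrees; "grip": the closure, from -1 (fully open) to 1 (shut). A call has 1 to 12 rows; each row is the pose to reach, as a shift and turn from the pose commanded when the call began, along the tool's axes at that moment; what a row does not reach only later rows make up. A row lasts 1/10 s, in which the tool goes at most 50 mm and 8.59 degrees, less where a joint would pass 70% of its speed; a pose out of reach is approached as far as the arm can. A call with a gripper value outside its range is refused whole. The fingers move at their own pace and stop on an object; "squeeze" is the grip in N (left out, the last holds). Time passes only in rows, so rows that repeat a pose let the fingers close. It gives the time, the measured TCP pose, the force and the opening at its end, in the units of the state.
- r.sense(): the state, without advancing time (a new reading comes with each control period).
- snapshot(name): name is "scene" or "top"; returns the picture (480x640x3 uint8, red, green, blue); there is no depth.
- camera_model(name): a dict with "intrinsics" (3x3 intrinsics, pixels), "k1" (the pictures are not rectified: a ray, as slopes to the right and down, at radius r is drawn at 1 + k1 r^2 times it, then the intrinsics apply), "world_to_cam" (4x4, takes a point from world to camera coordinates). Camera axes: x right, y down, z forward; pixel columns grow to the right and rows downward; lengths in m; the calibration is good to about 2 mm. A picture is of the moment at which its call begins. camera_model takes no time and is no camera call.
- workorder.close_job(): hands the job in, once; it reports no verdict.
The state is a dict: "clock": time; "q": joint angles; "dq": joint speeds; "effort": joint torques, N m; "tcp_pos": TCP position; "ee_rot": TCP orientation; "ft_force": force on the tool from outside, world axes, zero at the start; "moment": the same for the moment, N m; "gripper_width": finger opening in m.
Only numpy, scipy, OpenCV 4.12 (cv2) and the standard library are available. Lean on these libraries where they do the work, as an engineer would, in place of code of your own. Each camera call takes 0.05 s, during which the arm holds its last target.

## Task

Assemble the sensor stack on the brass end cap: lower the blue four-hole cell holder plate over the end cap's four standoff posts until it lies flat on the black seat, then lower the white sensor guard plate, ring side up, over the same posts until it lies flat on the blue plate, and let go. Leave the dark grey two-hole spare plate where it is.

Things in the scene. Friction and masses are not known exactly. Their poses are not given: they have to be found in the camera images.
- end_cap: Brass end cap, fixed to the bench: a disc 116 mm across, 20 mm high, with a black rectangular seat on top (84 mm along x, 40 mm along y, flat top 32 mm above the bench). Four steel posts 7 mm thick rise from it at x = +-30, y = +-12.5 mm, straight for 26 mm, then tapering for 10 mm to blunt tips 68 mm above the bench. Origin: centre of the underside, on the bench; z up.
- cell_holder_center (a point): Blue anodized aluminium cell holder, a loose flat plate 100 mm (x) by 52 mm (y) by 12 mm thick, about 0.15 kg, lying flat on the bench. Four 17 mm holes go right through it at x = +-30 mm, y = +-12.5 mm; a half turn makes no difference. This point is its centre, half-way through its thickness; z is up.
- guard_center (a point): White acetal sensor guard, a loose flat plate 100 mm (x) by 60 mm (y) by 14 mm thick, about 0.12 kg, lying flat on the bench, with an upright ring (34 mm across, 14 mm tall) in the middle of its upper face. Four 17 mm holes at x = +-30 mm, y = +-12.5 mm; a half turn makes no difference. This point is the centre of the plate itself, half-way through its 14 mm thickness; z is up, towards the ring.
- spare_center (a point): Dark grey spare plate, loose, 100 mm (x) by 52 mm (y) by 12 mm thick, with only two holes, on its long centre line; not part of the job. This point is its centre; z is up. Also about, and not needed: two small dark plugs standing 34 mm tall on the robot's side of the bench, and a steel toggle clamp with a red handle, up to 85 mm tall, beyond the end cap.
Mind the look-alikes: they are no part of the job. There is more than one size of the part that bears cell_holder_center; the job needs the middle-sized.

How it is judged:
On the way, in this order (a step that is already met when the one before it is completed fails the run):
1. the blue plate lies flat on the black seat, over all four posts (horizontal distance between cell_holder_center and end_cap below 0.012 m and z of cell_holder_center in the frame of end_cap between 0.034 and 0.042 m and angle between cell_holder_center's own z axis and vertical below 0.12 rad and angle between the x axis of cell_holder_center and the x axis of end_cap, either way round below 0.26 rad), for 0.2 s.
2. the white plate lies flat on the blue plate, over all four posts (horizontal distance between guard_center and end_cap below 0.012 m and z of guard_center in the frame of end_cap between 0.047 and 0.055 m and angle between guard_center's own z axis and vertical below 0.12 rad and angle between the x axis of guard_center and the x axis of end_cap, either way round below 0.26 rad), for 0.2 s.
At the end, for the whole second after the job is handed in: Blue plate on the black seat, white plate (ring up) on the blue one, over the posts: each centre within 12 mm sideways of the cap's axis, within 4 mm of 38 and 51 mm above the bench, tilt under 0.12 rad, long axis within 0.26 rad of the cap's x; the spare moved under 30 mm (all of step 1 and all of step 2 and distance of spare_center from where it was at the start of the episode below 0.03 m); the robot touches nothing.
It fails at once if the spare grey plate is moved by more than 30 mm (distance of spare_center from where it was at the start of the episode above 0.03 m).
It also fails if it takes over 64 s, if anything falls off the work surface, if the arm or the gripper's body presses on something with over 40 N, if the wrist force passes 120 N, or if a joint passes its speed limit or range.

## Working session

There is one attempt and no reset: what is moved stays moved. The work goes in short steps, Python scripts to look and compute and a tool call to move; the robot and the scene stay as the last step left them, time stands still between calls to the robot, and variables do not carry over. Pictures are saved under pics/ and viewed, and the job is handed in when it is done.

Besides the shell and the picture viewer there is one more tool, called after "Emit:" in YAML: its name, and indented under it one key for each argument. move_arm: Moves the arm, as the interface text tells. Its arguments: {"type":"object","properties":{"moves":{"type":"array"},"squeeze":{"type":"number"}},"required":["moves"]}

```bash
ls; mkdir -p pics; python3 - <<'E'
from cell import r,snapshot,camera_model
import cv2,numpy as np
for n in("scene","top"):
    im=snapshot(n); cv2.imwrite(f"pics/{n}0.png",im[:,:,::-1]); m=camera_model(n); print(n,m)
print(r.sense())
E
```

```text
pics
scene {'intrinsics': array([[527.2752235 ,   0.        , 316.80627261],
       [  0.        , 527.2752235 , 232.51524322],
       [  0.        ,   0.        ,   1.        ]]), 'k1': 0.005825850442449192, 'world_to_cam': array([[-0.82872778,  0.55957178, -0.00947044,  0.5328777 ],
       [ 0.44611788,  0.65029542, -0.61489405, -0.2036854 ],
       [-0.33791878, -0.51380471, -0.78855286,  1.27662507],
       [ 0.        ,  0.        ,  0.        ,  1.        ]])}
top {'intrinsics': array([[460.67310321,   0.        , 319.37676042],
       [  0.        , 460.67310321, 235.379402  ],
       [  0.        ,   0.        ,   1.        ]]), 'k1': 0.03300284133216565, 'world_to_cam': array([[-0.02538644, -0.99967272, -0.00316023, -0.05138759],
       [-0.98007543,  0.02551148, -0.19698052,  0.57978873],
       [ 0.19699667, -0.00190338, -0.98040231,  0.88321635],
       [ 0.        ,  0.        ,  0.        ,  1.        ]])}
{'clock': 0.1, 'q': array([ 1.18440488e+00,  3.51183468e-01,  1.65232903e+00, -6.06442785e-05,
        1.13908590e+00, -8.45818589e-02]), 'dq': array([ 0.00200639, -0.00058789, -0.00239448, -0.00048447, -0.00204658,
       -0.00176904]), 'effort': array([-3.32013406e-05, -4.98026061e+01, -2.85703629e+01,  6.99913781e-02,
        2.38716463e-02, -3.92314575e-05]), 'tcp_pos': array([0.16338395, 0.52495334, 0.30226642]), 'ee_rot': array([ 1.50320127e-01,  9.88637247e-01, -4.95415871e-04, -9.05540316e-05]), 'ft_force': array([ 0.02181639,  0.57771347, -0.47458704]), 'moment': array([0.03162079, 0.00184288, 0.01693526]), 'gripper_width': 0.09268604185564729}
```

View pics/scene0.png

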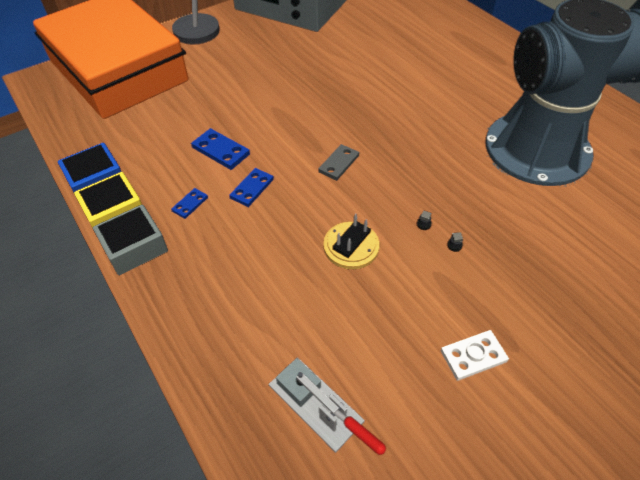

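View pics/top0.png

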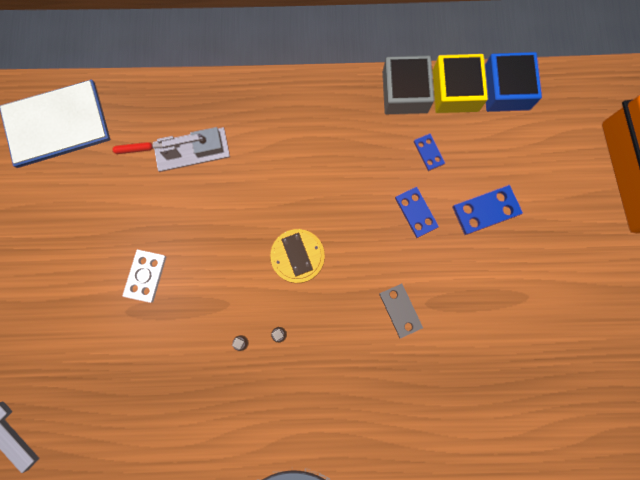

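Candidates for the blue plate in the top picture: small (429,152), middle (417,212) and large (487,210). Other look-alikes are the grey spare (401,310) and the white guard (144,276). I choose (417,212) and will check its size in crops.

```bash
cat > h.py <<'E'
import numpy as np,cv2
from cell import r,snapshot,camera_model
def ray(n,u,v):
    m=camera_model(n);K=m["intrinsics"];T=m["world_to_cam"]
    d=cv2.undistortPoints(np.array([[[u,v]]],float),K,np.array([m["k1"],0,0,0,0.]))[0,0]
    R=T[:3,:3];return -R.T@T[:3,3],R.T@np.array([d[0],d[1],1])
def p2w(n,u,v,z):
    c,d=ray(n,u,v);return c+d*(z-c[2])/d[2]
def w2p(n,P):
    m=camera_model(n);T=m["world_to_cam"]
    return cv2.projectPoints(np.array(P,float).reshape(-1,3),cv2.Rodrigues(T[:3,:3])[0],T[:3,3],m["intrinsics"],np.array([m["k1"],0,0,0,0.]))[0][:,0]
def crop(im,u,v,w,h,s,name):
    c=im[v:v+h,u:u+w,::-1];cv2.imwrite("pics/"+name,cv2.resize(c,None,fx=s,fy=s,interpolation=cv2.INTER_CUBIC))
def rect(im,n,box,cond,z):
    u,v,w,h=box;c=im[v:v+h,u:u+w].astype(int);m=cond(c).astype(np.uint8)
    k,l,st,_=cv2.connectedComponentsWithStats(m);i=1+np.argmax(st[1:,4])
    ys,xs=np.where(l==i)
    W=np.array([p2w(n,x+u,y+v,z)[:2] for x,y in zip(xs,ys)])
    hu=cv2.convexHull((W*1000).astype(np.float32));return cv2.minAreaRect(hu)
E
python3 - <<'E'
from h import *
t=cv2.imread("pics/top0.png")[:,:,::-1]; s=cv2.imread("pics/scene0.png")[:,:,::-1]
crop(t,380,120,160,130,5,"c_blue.png");crop(t,260,220,80,70,8,"c_cap.png");crop(t,110,240,70,70,8,"c_guard.png");crop(s,310,200,80,80,7,"s_cap.png")
blue=lambda c:(c[...,2]>c[...,0]+50)&(c[...,2]>c[...,1]+40)
for b in[(390,175,50,70),(445,175,85,70),(408,128,45,45)]:print(rect(t,"top",b,blue,.012))
print(rect(s,"scene",(225,165,55,47),blue,.012))
wh=lambda c:(c.min(-1)>150)
print(rect(t,"top",(110,240,70,70),wh,.014));print(rect(s,"scene",(435,320,85,65),wh,.014))
ye=lambda c:(c[...,0]>c[...,2]+90)&(c[...,1]>120)
print(rect(t,"top",(260,220,75,70),ye,.02))
E
```

```text
((634.8865966796875, -277.3074035644531), (98.63960266113281, 51.74187469482422), 24.490238189697266)
((635.9113159179688, -430.5788879394531), (67.52680206298828, 132.18434143066406), 19.069774627685547)
((770.9400634765625, -314.04351806640625), (74.89039611816406, 39.74306869506836), 21.829898834228516)Traceback (most recent call last):
  File "<stdin>", line 6, in <module>
  File "h.py", line 18, in rect
    W=np.array([p2w(n,x+u,y+v,z)[:2] for x,y in zip(xs,ys)])
                ~~~^^^^^^^^^^^^^
  File "h.py", line 8, in p2w
    c,d=ray(n,u,v);return c+d*(z-c[2])/d[2]
        ~~~^^^^^^^
  File "h.py", line 4, in ray
    m=camera_model(n);K=m["intrinsics"];T=m["world_to_cam"]
ValueError: time passes only in moves, steps and waits
```

View pics/c_blue.png

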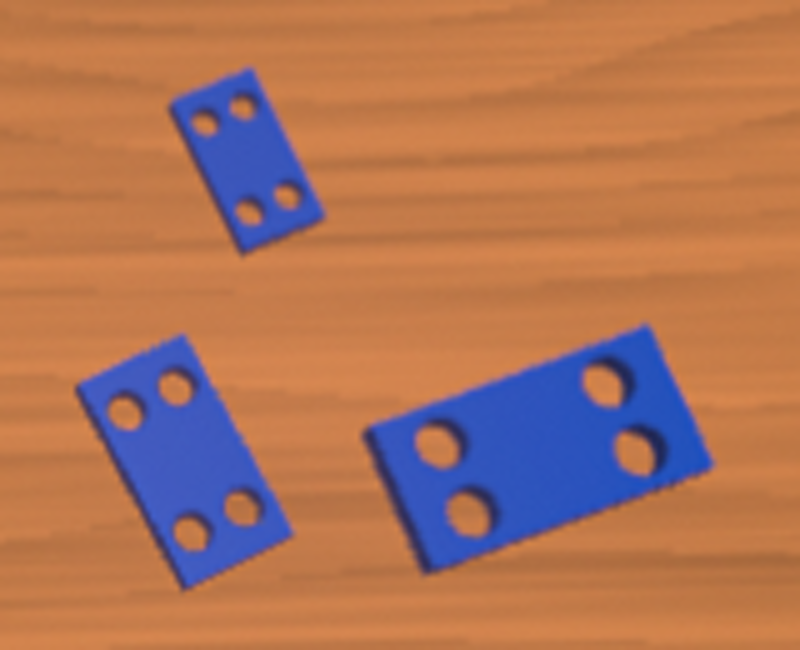

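View pics/c_cap.png

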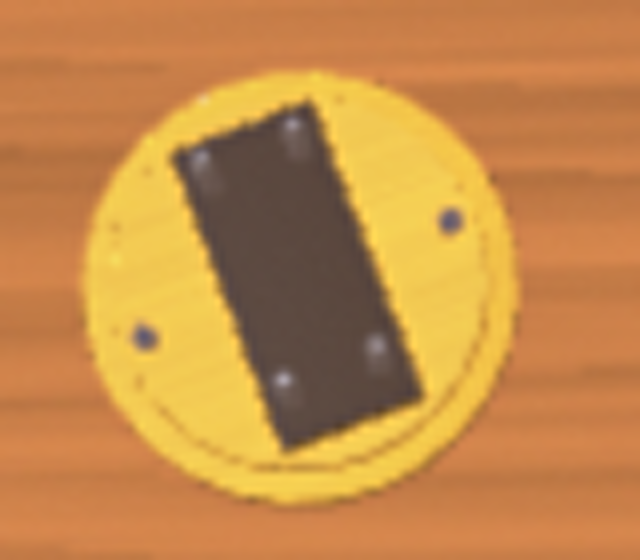

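View pics/c_guard.png

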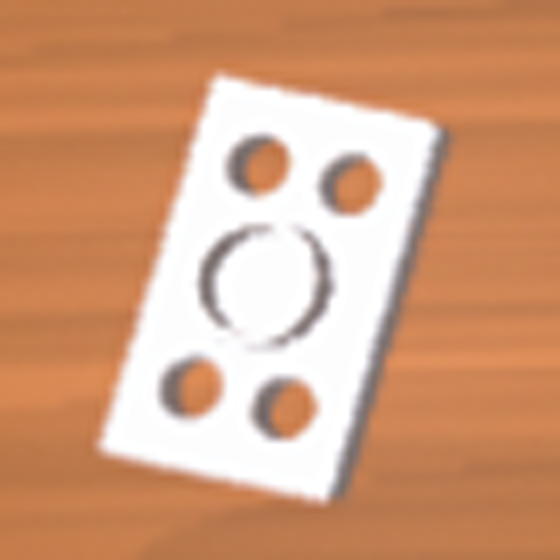

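View pics/s_cap.png

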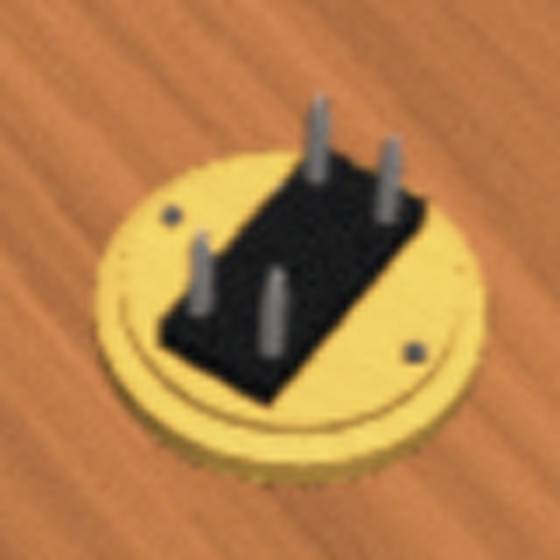

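```bash
cp h.py h0.py; python3 - <<'E'
from cell import camera_model
import pickle
pickle.dump({n:camera_model(n) for n in("scene","top")},open("cam.pkl","wb"))
E
sed -i 's/^from cell.*/from cell import r,snapshot\nimport pickle\nC=pickle.load(open("cam.pkl","rb"))\ncamera_model=lambda n:C[n]/' h.py
cat >> h.py <<'E'
from scipy.optimize import least_squares
# obs: (cam,u,v,[lx,ly,z])
def fit(obs,x0):
    def f(p):
        c,s=np.cos(p[2]),np.sin(p[2]);o=[]
        for n in("scene","top"):
            O=[a for a in obs if a[0]==n]
            if not O:continue
            L=np.array([a[3] for a in O]);P=np.c_[p[0]+c*L[:,0]-s*L[:,1],p[1]+s*L[:,0]+c*L[:,1],L[:,2]]
            o.append((w2p(n,P)-np.array([[a[1],a[2]] for a in O])).ravel())
        return np.concatenate(o)
    q=least_squares(f,x0,loss="soft_l1");return q.x,f(q.x)
def cr(o,s,x,y):return (x+.5)/s-.5+o[0],(y+.5)/s-.5+o[1]
E
cat > fit0.py <<'E'
from h import *
def T(n,o,s,pts):return [(n,*cr(o,s,x,y),l) for x,y,l in pts]
a,b=.030,.0125
def show(nm,ob,x0):
    x,res=fit(ob,x0);print(nm,x.round(4),np.degrees(x[2]).round(2),res.round(1))
# local +x = far (image up) ; +y = left in top image
ct=T("top",(260,220),8,[(200,158,[a,b,.068]),(293,125,[a,-b,.068]),(283,380,[-a,b,.068]),(377,345,[-a,-b,.068]),
 (172,155,[.042,.02,.032]),(312,102,[.042,-.02,.032]),(288,450,[-.042,.02,.032]),(424,398,[-.042,-.02,.032])])
cs=T("scene",(310,200),7,[(320,97,[-a,b,.068]),(392,140,[-a,-b,.068])][:0])
show("captop",ct,[.55,0,.3])
x,_=fit(ct,[.55,0,.3])
c,s=np.cos(x[2]),np.sin(x[2])
for lx in(a,-a):
  for ly in(b,-b):
    print(lx,ly,((w2p("scene",[x[0]+c*lx-s*ly,x[1]+s*lx+c*ly,.068])[0]-[310,200]+.5)*7-.5).round(0))
bt=T("top",(380,120),5,[(76,387,[.05,.026,.012]),(184,334,[.05,-.026,.012]),(186,589,[-.05,.026,.012]),(293,534,[-.05,-.026,.012]),
 (126,412,[a,b,.012]),(177,387,[a,-b,.012]),(193,532,[-a,b,.012]),(244,507,[-a,-b,.012])])
show("blue",bt,[.63,-.27,.4])
gt=T("top",(110,240),8,[(216,75,[.05,.03,.014]),(440,125,[.05,-.03,.014]),(102,450,[-.05,.03,.014]),(330,500,[-.05,-.03,.014]),
 (259,164,[a,b,.014]),(351,184,[a,-b,.014]),(192,387,[-a,b,.014]),(285,408,[-a,-b,.014])])
show("guard",gt,[.5,.3,-.2])
t=cv2.imread("pics/top0.png")[:,:,::-1]; s=cv2.imread("pics/scene0.png")[:,:,::-1]
blue=lambda c:(c[...,2]>c[...,0]+50)&(c[...,2]>c[...,1]+40)
wh=lambda c:(c.min(-1)>150)
print(rect(s,"scene",(225,165,55,47),blue,.012))
print(rect(t,"top",(110,240,70,70),wh,.014),rect(s,"scene",(435,320,85,65),wh,.014))
crop(s,430,320,90,70,8,"s_guard.png");crop(s,160,120,130,110,6,"s_blue.png")
E
python3 fit0.py
```

```text
captop [ 0.5454 -0.0181  0.3426] 19.63 [ 0.2  0.2  0.1 -0.   0.2  0.1  0.2 -0.  -0.4 -0.1  0.  -0.3 -0.8  0.3
  0.3 -0.2]
0.03 0.0125 [275. 270.]
0.03 -0.0125 [201. 229.]
-0.03 0.0125 [392. 135.]
-0.03 -0.0125 [320.  96.]
blue [ 0.6345 -0.2775  0.4318] 24.74 [ 0.2 -0.3 -0.4  0.1  0.2 -0.3  0.2  0.2  0.  -0.  -0.   0.  -0.1  0.2
 -0.1  0.2]
guard [ 0.5115  0.3038 -0.2413] -13.82 [ 0.2  0.3 -0.3 -0.   0.2 -0.1 -0.2 -0.2  0.1  0.   0.1  0.   0.   0.1
  0.  -0. ]
((636.7273559570312, -273.9637145996094), (104.52497863769531, 55.71565246582031), 24.79071044921875)
((511.3062744140625, 304.3296203613281), (63.04539108276367, 102.21385955810547), 76.21048736572266) ((511.40081787109375, 305.5843811035156), (64.38386535644531, 102.31841278076172), 76.20893859863281)
```

Choice confirmed: the plate at (417,212) measures 98.6 x 51.7 mm, against 75 and 132 mm for the other two. Next I work out the moves.

```bash
cat > go.py <<'E'
import sys;from h import *
from scipy.spatial.transform import Rotation as R
def go(x,y,z,ya):
    s=r.sense();Rt=R.from_quat(s["ee_rot"]);p=s["tcp_pos"]
    Y=np.array([np.cos(np.radians(ya)),np.sin(np.radians(ya)),0]);Z=np.array([0,0,-1.]);X=np.cross(Y,Z)
    G=R.from_matrix(np.c_[X,Y,Z])
    print("shift",(Rt.inv().apply(np.array([x,y,z])-p)*1000).round(1),"rot",np.degrees((Rt.inv()*G).as_rotvec()).round(2),"clk",s["clock"],"p",p.round(4),"w",round(float(s["gripper_width"]),4),"f",s["ft_force"].round(1),"q",s["q"].round(2))
if __name__=="__main__":go(*map(float,sys.argv[1:]))
E
python3 go.py .6345 -.2775 .2 -65.26
```

```text
shift [-688.3 -626.1  102.9] rot [-3.0000e-02  7.0000e-02  1.3797e+02] clk 0.1 p [0.1634 0.525  0.3023] w 0.0927 f [ 0.   0.6 -0.5] q [ 1.18  0.35  1.65 -0.    1.14 -0.08]
```

Emit:
move_arm:
  moves:
    - {"tx":-688,"ty":-626,"tz":60,"wz":138,"grip":-0.5}
    - {"tx":-688,"ty":-626,"tz":60,"wz":138,"grip":-0.5}
    - {"tx":-688,"ty":-626,"tz":60,"wz":138,"grip":-0.5}
    - {"tx":-688,"ty":-626,"tz":60,"wz":138,"grip":-0.5}
    - {"tx":-688,"ty":-626,"tz":60,"wz":138,"grip":-0.5}
    - {"tx":-688,"ty":-626,"tz":60,"wz":138,"grip":-0.5}
    - {"tx":-688,"ty":-626,"tz":60,"wz":138,"grip":-0.5}
    - {"tx":-688,"ty":-626,"tz":60,"wz":138,"grip":-0.5}
    - {"tx":-688,"ty":-626,"tz":60,"wz":138,"grip":-0.5}
    - {"tx":-688,"ty":-626,"tz":60,"wz":138,"grip":-0.5}
    - {"tx":-688,"ty":-626,"tz":60,"wz":138,"grip":-0.5}
    - {"tx":-688,"ty":-626,"tz":60,"wz":138,"grip":-0.5}
  squeeze: 25

```text
validation failed for argument at $.mo...
```

```bash
python3 go.py .6345 -.2775 .2 -65.26
```

```text
shift [-688.3 -626.1  102.9] rot [-3.0000e-02  7.0000e-02  1.3797e+02] clk 0.1 p [0.1634 0.525  0.3023] w 0.0927 f [ 0.   0.6 -0.5] q [ 1.18  0.35  1.65 -0.    1.14 -0.08]
```

Emit:
move_arm:
  moves:
    - {"tx":-36,"ty":-33,"tz":3,"wx":0,"wy":0,"wz":7.3,"grip":-0.5}
  squeeze: 25

```text
clock: 0.2
tcp_pos: [0.187, 0.4848, 0.2995]
ee_rot: [0.212, 0.977, 0.001, -0.0]
ft_force: [0.7, -0.9, -0.1]
gripper_width: 0.0888
```

Emit:
move_arm:
  moves:
    - {"tx":-400,"ty":-420,"tz":55,"wx":0,"wy":0,"wz":90,"grip":-0.5}
    - {"tx":-400,"ty":-420,"tz":55,"wx":0,"wy":0,"wz":90,"grip":-0.5}
    - {"tx":-400,"ty":-420,"tz":55,"wx":0,"wy":0,"wz":90,"grip":-0.5}
    - {"tx":-400,"ty":-420,"tz":55,"wx":0,"wy":0,"wz":90,"grip":-0.5}
    - {"tx":-400,"ty":-420,"tz":55,"wx":0,"wy":0,"wz":90,"grip":-0.5}
    - {"tx":-400,"ty":-420,"tz":55,"wx":0,"wy":0,"wz":90,"grip":-0.5}
    - {"tx":-400,"ty":-420,"tz":55,"wx":0,"wy":0,"wz":90,"grip":-0.5}
    - {"tx":-400,"ty":-420,"tz":55,"wx":0,"wy":0,"wz":90,"grip":-0.5}
    - {"tx":-400,"ty":-420,"tz":55,"wx":0,"wy":0,"wz":90,"grip":-0.5}
    - {"tx":-400,"ty":-420,"tz":55,"wx":0,"wy":0,"wz":90,"grip":-0.5}
    - {"tx":-400,"ty":-420,"tz":55,"wx":0,"wy":0,"wz":90,"grip":-0.5}
    - {"tx":-400,"ty":-420,"tz":55,"wx":0,"wy":0,"wz":90,"grip":-0.5}

```text
clock: 1.4
tcp_pos: [0.3773, -0.0683, 0.2445]
ee_rot: [0.843, 0.538, 0.0, 0.0]
ft_force: [1.1, 0.9, -0.5]
gripper_width: 0.0697
```

```bash
python3 go.py .6345 -.2775 .2 -65.26
```

```text
shift [-81.8 321.3  44.6] rot [2.000e-02 0.000e+00 4.041e+01] clk 1.4 p [ 0.3773 -0.0683  0.2445] w 0.0697 f [ 1.1  0.9 -0.5] q [-0.3   0.13  2.11 -0.    0.9   0.13]
```

Emit:
move_arm:
  moves:
    - {"tx":-82,"ty":321,"tz":44,"wx":0,"wy":0,"wz":40.4,"grip":-0.5}
    - {"tx":-82,"ty":321,"tz":44,"wx":0,"wy":0,"wz":40.4,"grip":-0.5}
    - {"tx":-82,"ty":321,"tz":44,"wx":0,"wy":0,"wz":40.4,"grip":-0.5}
    - {"tx":-82,"ty":321,"tz":44,"wx":0,"wy":0,"wz":40.4,"grip":-0.5}
    - {"tx":-82,"ty":321,"tz":44,"wx":0,"wy":0,"wz":40.4,"grip":-0.5}
    - {"tx":-82,"ty":321,"tz":44,"wx":0,"wy":0,"wz":40.4,"grip":-0.5}
    - {"tx":-82,"ty":321,"tz":44,"wx":0,"wy":0,"wz":40.4,"grip":-0.5}
    - {"tx":-82,"ty":321,"tz":44,"wx":0,"wy":0,"wz":40.4,"grip":-0.5}
    - {"tx":-82,"ty":321,"tz":44,"wx":0,"wy":0,"wz":40.4,"grip":-0.5}
    - {"tx":-82,"ty":321,"tz":44,"wx":0,"wy":0,"wz":40.4,"grip":-0.5}

```text
clock: 2.4
tcp_pos: [0.6341, -0.273, 0.2007]
ee_rot: [0.976, 0.217, -0.0, -0.0]
ft_force: [0.9, 0.3, 0.2]
gripper_width: 0.0698
```

```bash
python3 go.py .6345 -.2775 .087 -65.26; python3 -c "
from h import *
t=snapshot('scene');crop(t,150,80,160,130,5,'a1.png')"
```

```text
shift [ -1.5   4.3 113.7] rot [-0.04  0.02  0.28] clk 2.4 p [ 0.6341 -0.273   0.2007] w 0.0698 f [0.9 0.3 0.2] q [-0.47  0.71  1.33  0.    1.1   0.66]
```

View pics/a1.png

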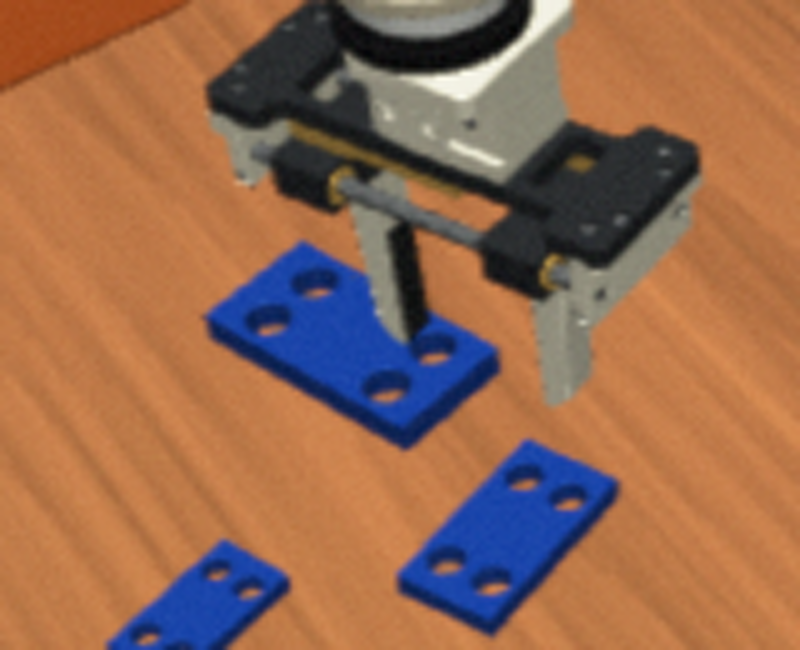

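Emit:
move_arm:
  moves:
    - {"tx":0,"ty":0,"tz":0,"wx":0,"wy":0,"wz":0,"grip":-0.5}
    - {"tx":0,"ty":0,"tz":40,"wx":0,"wy":0,"wz":0,"grip":-0.5}
    - {"tx":0,"ty":0,"tz":40,"wx":0,"wy":0,"wz":0,"grip":-0.5}

```text
clock: 2.75
tcp_pos: [0.6327, -0.2724, 0.1569]
ee_rot: [0.976, 0.217, -0.003, -0.002]
ft_force: [-0.9, 0.8, -0.4]
gripper_width: 0.0696
```

```bash
python3 go.py .6345 -.2775 .087 -65.26
```

```text
shift [-0.3  5.8 69.9] rot [-0.31  0.25  0.28] clk 2.75 p [ 0.6327 -0.2724  0.1569] w 0.0696 f [-0.9  0.8 -0.4] q [-0.47  0.76  1.36 -0.    1.03  0.66]
```

Emit:
move_arm:
  moves:
    - {"tx":0,"ty":5.5,"tz":35,"wx":0,"wy":0,"wz":0.3,"grip":-0.5}
    - {"tx":0,"ty":5.5,"tz":35,"wx":0,"wy":0,"wz":0.3,"grip":-0.5}
    - {"tx":0,"ty":5.5,"tz":35,"wx":0,"wy":0,"wz":0.3,"grip":-0.5}
    - {"tx":0,"ty":5.5,"tz":35,"wx":0,"wy":0,"wz":0.3,"grip":-0.5}

```text
clock: 3.15
tcp_pos: [0.6376, -0.2787, 0.1279]
ee_rot: [0.977, 0.214, 0.001, 0.001]
ft_force: [-0.3, -0.4, -0.3]
gripper_width: 0.0697
```

```bash
python3 go.py .6345 -.2775 .087 -65.26
```

```text
shift [-2.4 -2.4 40.9] rot [ 0.1  -0.08 -0.02] clk 3.15 p [ 0.6376 -0.2787  0.1279] w 0.0697 f [-0.3 -0.4 -0.3] q [-0.48  0.8   1.35  0.    0.98  0.66]
```

Emit:
move_arm:
  moves:
    - {"tx":0,"ty":0,"tz":0,"wx":0,"wy":0,"wz":0,"grip":-0.5}
    - {"tx":0,"ty":0,"tz":0,"wx":0,"wy":0,"wz":0,"grip":-0.5}
    - {"tx":0,"ty":0,"tz":0,"wx":0,"wy":0,"wz":0,"grip":-0.5}
    - {"tx":0,"ty":0,"tz":0,"wx":0,"wy":0,"wz":0,"grip":-0.5}

```text
clock: 3.55
tcp_pos: [0.6371, -0.2786, 0.126]
ee_rot: [0.977, 0.214, 0.0, 0.0]
ft_force: [-1.1, 0.4, -0.3]
gripper_width: 0.0697
```

```bash
python3 go.py .6345 -.2775 .087 -65.26
```

```text
shift [-1.9 -2.1 39. ] rot [ 0.01 -0.01 -0.03] clk 3.55 p [ 0.6371 -0.2786  0.126 ] w 0.0697 f [-1.1  0.4 -0.3] q [-0.48  0.81  1.35 -0.    0.98  0.66]
```

Emit:
move_arm:
  moves:
    - {"tx":-2,"ty":-2,"tz":20,"wx":0,"wy":0,"wz":0,"grip":-0.5}
    - {"tx":-2,"ty":-2,"tz":33,"wx":0,"wy":0,"wz":0,"grip":-0.5}
    - {"tx":-2,"ty":-2,"tz":38,"wx":0,"wy":0,"wz":0,"grip":-0.5}
    - {"tx":-2,"ty":-2,"tz":38,"wx":0,"wy":0,"wz":0,"grip":-0.5}
    - {"tx":-2,"ty":-2,"tz":38,"wx":0,"wy":0,"wz":0,"grip":-0.5}
    - {"tx":-2,"ty":-2,"tz":38,"wx":0,"wy":0,"wz":0,"grip":-0.5}

```text
clock: 4.15
tcp_pos: [0.6347, -0.2778, 0.0885]
ee_rot: [0.977, 0.214, 0.0, 0.0]
ft_force: [-0.4, 0.4, 0.2]
gripper_width: 0.0697
```

```bash
python3 go.py .6345 -.2775 .087 -65.26;  python3 -c "
from h import *
t=snapshot('scene');crop(t,170,100,120,120,5,'a2.png')"
```

```text
shift [-0.1 -0.3  1.5] rot [ 0.05 -0.04 -0.03] clk 4.15 p [ 0.6347 -0.2778  0.0885] w 0.0697 f [-0.4  0.4  0.2] q [-0.48  0.85  1.37 -0.    0.92  0.66]
```

View pics/a2.png

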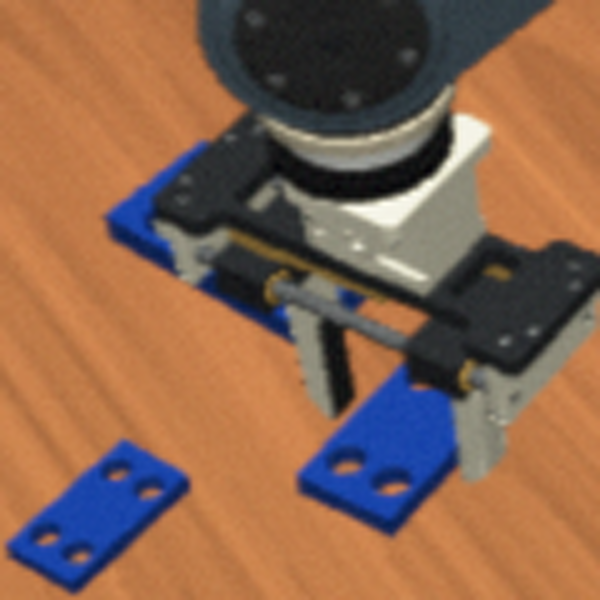

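The jaws straddle the middle blue plate. Closing on it now, then lifting.

Emit:
move_arm:
  moves:
    - {"tx":0,"ty":0,"tz":0,"wx":0,"wy":0,"wz":0,"grip":1}
    - {"tx":0,"ty":0,"tz":0,"wx":0,"wy":0,"wz":0,"grip":1}
    - {"tx":0,"ty":0,"tz":0,"wx":0,"wy":0,"wz":0,"grip":1}
    - {"tx":0,"ty":0,"tz":0,"wx":0,"wy":0,"wz":0,"grip":1}
    - {"tx":0,"ty":0,"tz":0,"wx":0,"wy":0,"wz":0,"grip":1}
    - {"tx":0,"ty":0,"tz":-30,"wx":0,"wy":0,"wz":0,"grip":1}
    - {"tx":0,"ty":0,"tz":-80,"wx":0,"wy":0,"wz":0,"grip":1}
    - {"tx":0,"ty":0,"tz":-100,"wx":0,"wy":0,"wz":0,"grip":1}
    - {"tx":0,"ty":0,"tz":-100,"wx":0,"wy":0,"wz":0,"grip":1}
    - {"tx":0,"ty":0,"tz":-100,"wx":0,"wy":0,"wz":0,"grip":1}
  squeeze: 30

```text
clock: 5.2
tcp_pos: [0.634, -0.2774, 0.1867]
ee_rot: [0.977, 0.214, -0.0, -0.0]
ft_force: [0.7, 0.9, -1.4]
gripper_width: 0.0515
```

```bash
python3 go.py .5454 -.0181 .19 -70.37;  python3 -c "
from h import *
t=snapshot('scene');crop(t,160,80,140,120,5,'a3.png')"
```

```text
shift [  27.9 -272.6   -3.1] rot [-0.05  0.04  5.08] clk 5.2 p [ 0.634  -0.2774  0.1867] w 0.0515 f [ 0.7  0.9 -1.4] q [-0.48  0.73  1.34 -0.    1.08  0.66]
```

View pics/a3.png

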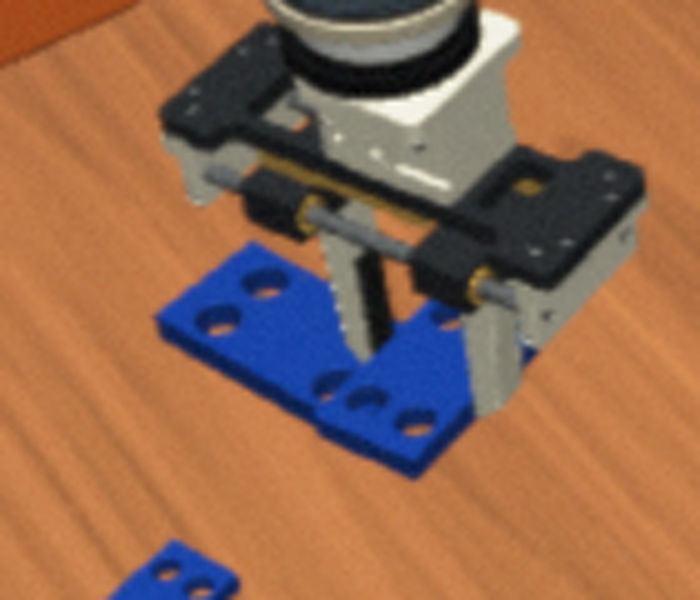

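Emit:
move_arm:
  moves:
    - {"tx":4,"ty":-40,"tz":-3,"wx":0,"wy":0,"wz":0.7,"grip":1}
    - {"tx":8,"ty":-80,"tz":-3,"wx":0,"wy":0,"wz":1.4,"grip":1}
    - {"tx":12,"ty":-120,"tz":-3,"wx":0,"wy":0,"wz":2.1,"grip":1}
    - {"tx":16,"ty":-160,"tz":-3,"wx":0,"wy":0,"wz":3,"grip":1}
    - {"tx":20,"ty":-200,"tz":-3,"wx":0,"wy":0,"wz":4,"grip":1}
    - {"tx":24,"ty":-240,"tz":-3,"wx":0,"wy":0,"wz":5,"grip":1}
    - {"tx":27,"ty":-262,"tz":-3,"wx":0,"wy":0,"wz":5,"grip":1}
    - {"tx":28,"ty":-272.5,"tz":-3,"wx":0,"wy":0,"wz":5.1,"grip":1}
    - {"tx":28,"ty":-272.5,"tz":-3,"wx":0,"wy":0,"wz":5.1,"grip":1}
    - {"tx":28,"ty":-272.5,"tz":-3,"wx":0,"wy":0,"wz":5.1,"grip":1}
    - {"tx":28,"ty":-272.5,"tz":-3,"wx":0,"wy":0,"wz":5.1,"grip":1}
    - {"tx":28,"ty":-272.5,"tz":-3,"wx":0,"wy":0,"wz":5.1,"grip":1}

```text
clock: 6.45
tcp_pos: [0.5461, -0.0192, 0.1906]
ee_rot: [0.985, 0.17, -0.0, 0.0]
ft_force: [0.4, -0.2, -1.1]
gripper_width: 0.0516
```

```bash
python3 go.py .5454 -.0181 .162 -70.37;  python3 -c "
from h import *
t=snapshot('scene');crop(t,290,150,130,120,5,'a4.png');t=snapshot('top');crop(t,240,180,130,120,5,'a5.png')"
```

```text
shift [-0.3 -1.3 28.6] rot [ 0.    0.   -0.09] clk 6.45 p [ 0.5461 -0.0192  0.1906] w 0.0516 f [ 0.4 -0.2 -1.1] q [-0.12  0.49  1.76 -0.    0.9   1.11]
```

View pics/a4.png

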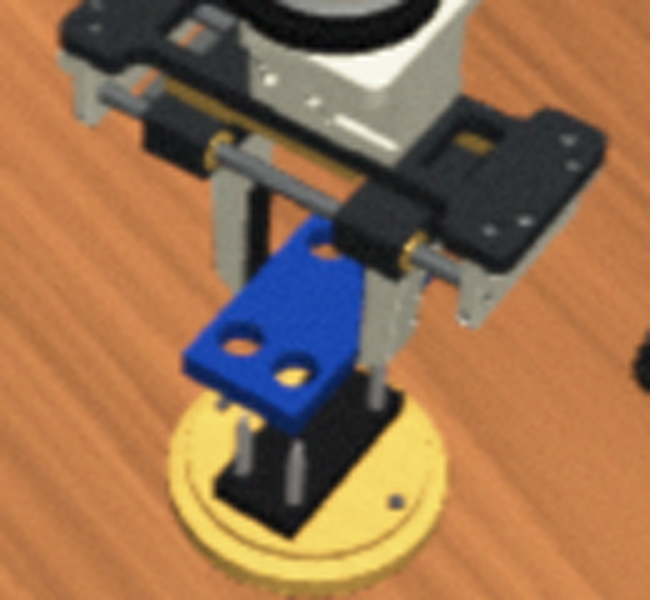

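View pics/a5.png

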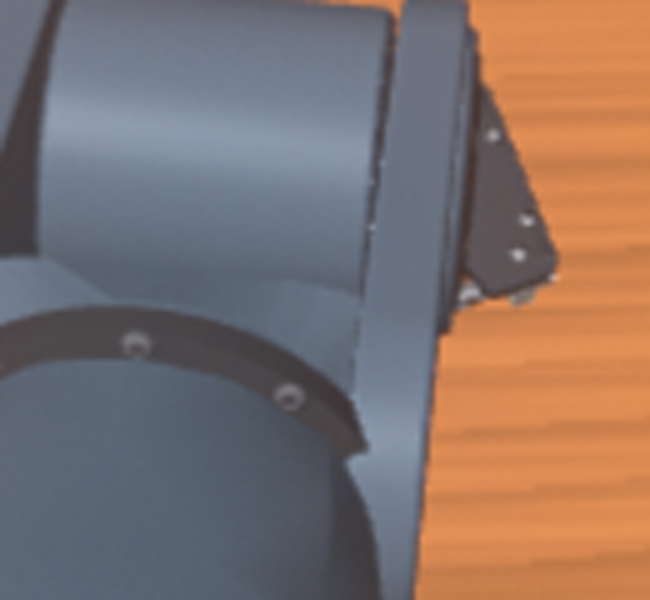

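```bash
python3 -c "
from h import *
x,y,th=.5461,-.0192,np.radians(19.7);c,s=np.cos(th),np.sin(th)
for lx,ly in[(.03,.0125),(.03,-.0125),(.05,.026),(.05,-.026)]:
  print(lx,ly,((w2p('scene',[x+c*lx-s*ly,y+s*lx+c*ly,.1146])[0]-[290,150]+.5)*5-.5).round(0))"
```

```text
0.03 0.0125 [298. 367.]
0.03 -0.0125 [243. 337.]
0.05 0.026 [298. 417.]
0.05 -0.026 [183. 354.]
```

Emit:
move_arm:
  moves:
    - {"tx":-0.3,"ty":-1.3,"tz":0,"wx":0,"wy":0,"wz":0,"grip":1}
    - {"tx":-0.3,"ty":-1.3,"tz":10,"wx":0,"wy":0,"wz":0,"grip":1}
    - {"tx":-0.3,"ty":-1.3,"tz":20,"wx":0,"wy":0,"wz":0,"grip":1}
    - {"tx":-0.3,"ty":-1.3,"tz":30,"wx":0,"wy":0,"wz":0,"grip":1}
    - {"tx":-0.3,"ty":-1.3,"tz":40,"wx":0,"wy":0,"wz":0,"grip":1}
    - {"tx":-0.3,"ty":-1.3,"tz":50,"wx":0,"wy":0,"wz":0,"grip":1}
    - {"tx":-0.3,"ty":-1.3,"tz":50,"wx":0,"wy":0,"wz":0,"grip":1}
    - {"tx":-0.3,"ty":-1.3,"tz":50,"wx":0,"wy":0,"wz":0,"grip":1}

```text
clock: 7.35
tcp_pos: [0.5452, -0.0172, 0.1405]
ee_rot: [0.985, 0.17, -0.0, -0.0]
ft_force: [0.8, -0.1, -0.6]
gripper_width: 0.0519
```

```bash
python3 go.py .5454 -.0181 .120 -70.37;  python3 -c "
from h import *
t=snapshot('scene');crop(t,290,150,130,120,5,'a6.png')"
```

```text
shift [-0.1  0.9 20.5] rot [-0.01  0.02 -0.02] clk 7.35 p [ 0.5452 -0.0172  0.1405] w 0.0519 f [ 0.8 -0.1 -0.6] q [-0.12  0.56  1.79 -0.    0.79  1.11]
```

View pics/a6.png

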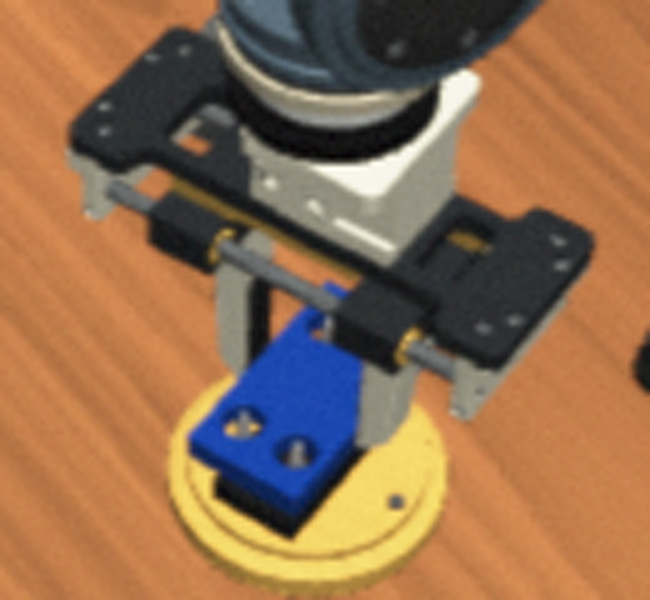

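Both visible post tips show inside their holes, at crop pixels (243,425) and (297,452). Continuing down onto the seat.

Emit:
move_arm:
  moves:
    - {"tx":0,"ty":0.9,"tz":7,"wx":0,"wy":0,"wz":0,"grip":1}
    - {"tx":0,"ty":0.9,"tz":14,"wx":0,"wy":0,"wz":0,"grip":1}
    - {"tx":0,"ty":0.9,"tz":19,"wx":0,"wy":0,"wz":0,"grip":1}
    - {"tx":0,"ty":0.9,"tz":20,"wx":0,"wy":0,"wz":0,"grip":1}
    - {"tx":0,"ty":0.9,"tz":20.5,"wx":0,"wy":0,"wz":0,"grip":1}
    - {"tx":0,"ty":0.9,"tz":20.5,"wx":0,"wy":0,"wz":0,"grip":1}

```text
clock: 8.0
tcp_pos: [0.5456, -0.018, 0.1203]
ee_rot: [0.985, 0.17, 0.0, 0.0]
ft_force: [-0.3, -0.5, -2.0]
gripper_width: 0.0516
```

```bash
python3 go.py .5454 -.0181 .120 -70.37
```

```text
shift [-0.2 -0.   0.3] rot [ 0.   -0.01 -0.02] clk 8.0 p [ 0.5456 -0.018   0.1203] w 0.0516 f [-0.3 -0.5 -2. ] q [-0.12  0.6   1.79  0.    0.75  1.11]
```

Emit:
move_arm:
  moves:
    - {"tx":0,"ty":0,"tz":0.5,"wx":0,"wy":0,"wz":0,"grip":1}
    - {"tx":0,"ty":0,"tz":0.5,"wx":0,"wy":0,"wz":0,"grip":-0.5}
    - {"tx":0,"ty":0,"tz":0.5,"wx":0,"wy":0,"wz":0,"grip":-0.5}
    - {"tx":0,"ty":0,"tz":0.5,"wx":0,"wy":0,"wz":0,"grip":-0.5}
    - {"tx":0,"ty":0,"tz":0.5,"wx":0,"wy":0,"wz":0,"grip":-0.5}
    - {"tx":0,"ty":0,"tz":-20,"wx":0,"wy":0,"wz":0,"grip":-0.5}
    - {"tx":0,"ty":0,"tz":-60,"wx":0,"wy":0,"wz":0,"grip":-0.5}
    - {"tx":0,"ty":0,"tz":-100,"wx":0,"wy":0,"wz":0,"grip":-0.5}
    - {"tx":0,"ty":0,"tz":-100,"wx":0,"wy":0,"wz":0,"grip":-0.5}

```text
clock: 8.9
tcp_pos: [0.5474, -0.0182, 0.2251]
ee_rot: [0.985, 0.17, 0.004, 0.001]
ft_force: [-0.3, -0.3, -0.2]
gripper_width: 0.0698
```

```bash
python3 go.py .5115 .3038 .22 -103.82;python3 go.py .5115 .3038 .22 76.18
```

```text
shift [  74.3 -315.4    4.5] rot [ 0.08 -0.47 33.43] clk 8.9 p [ 0.5474 -0.0182  0.2251] w 0.0698 f [-0.3 -0.3 -0.2] q [-0.12  0.44  1.74  0.    0.96  1.11]
shift [  74.3 -315.4    4.5] rot [ 6.2000e-01  1.1000e-01 -1.4656e+02] clk 8.9 p [ 0.5474 -0.0182  0.2251] w 0.0698 f [-0.3 -0.3 -0.2] q [-0.12  0.44  1.74  0.    0.96  1.11]
```

Emit:
move_arm:
  moves:
    - {"tx":10,"ty":-40,"tz":4,"wx":0,"wy":0,"wz":4,"grip":-0.75}
    - {"tx":20,"ty":-80,"tz":4,"wx":0,"wy":0,"wz":8,"grip":-0.75}
    - {"tx":29,"ty":-120,"tz":4,"wx":0,"wy":0,"wz":12,"grip":-0.75}
    - {"tx":38,"ty":-160,"tz":4,"wx":0,"wy":0,"wz":17,"grip":-0.75}
    - {"tx":48,"ty":-200,"tz":4,"wx":0,"wy":0,"wz":22,"grip":-0.75}
    - {"tx":57,"ty":-240,"tz":4,"wx":0,"wy":0,"wz":26,"grip":-0.75}
    - {"tx":66,"ty":-280,"tz":4,"wx":0,"wy":0,"wz":30,"grip":-0.75}
    - {"tx":72,"ty":-305,"tz":4,"wx":0,"wy":0,"wz":33,"grip":-0.75}
    - {"tx":74.3,"ty":-315.4,"tz":4,"wx":0,"wy":0,"wz":33.4,"grip":-0.75}
    - {"tx":74.3,"ty":-315.4,"tz":4,"wx":0,"wy":0,"wz":33.4,"grip":-0.75}
    - {"tx":74.3,"ty":-315.4,"tz":4,"wx":0,"wy":0,"wz":33.4,"grip":-0.75}
    - {"tx":74.3,"ty":-315.4,"tz":4,"wx":0,"wy":0,"wz":33.4,"grip":-0.75}

```text
clock: 10.1
tcp_pos: [0.5099, 0.3027, 0.2161]
ee_rot: [0.993, -0.12, -0.0, 0.0]
ft_force: [0.8, -0.4, -0.1]
gripper_width: 0.081
```

```bash
python3 go.py .5115 .3038 .0875 -103.82;  python3 -c "
from h import *
t=snapshot('scene');crop(t,290,180,130,110,5,'a7.png')
cv2.imwrite('pics/a7f.png',t[:,:,::-1])
t=snapshot('top');crop(t,250,210,100,80,7,'a8.png');cv2.imwrite('pics/a8f.png',t[:,:,::-1])"
```

```text
shift [  1.3  -1.5 128.6] rot [ 0.02  0.01 -0.01] clk 10.1 p [0.5099 0.3027 0.2161] w 0.081 f [ 0.8 -0.4 -0.1] q [ 0.46  0.53  1.61 -0.    1.    2.27]
```

View pics/a7.png

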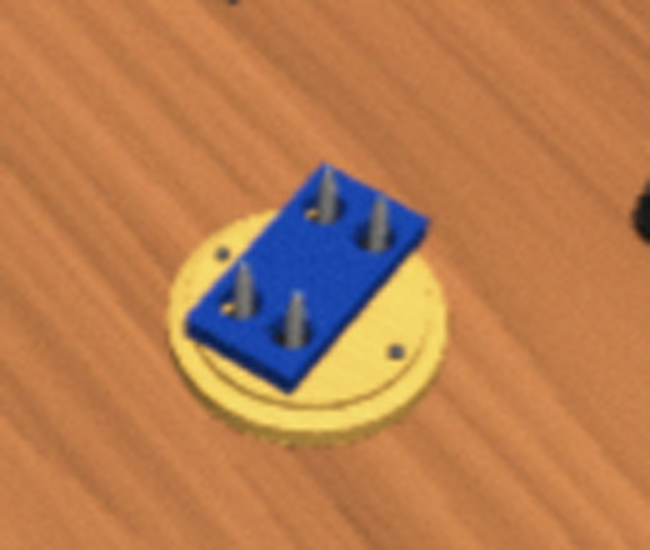

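View pics/a8.png

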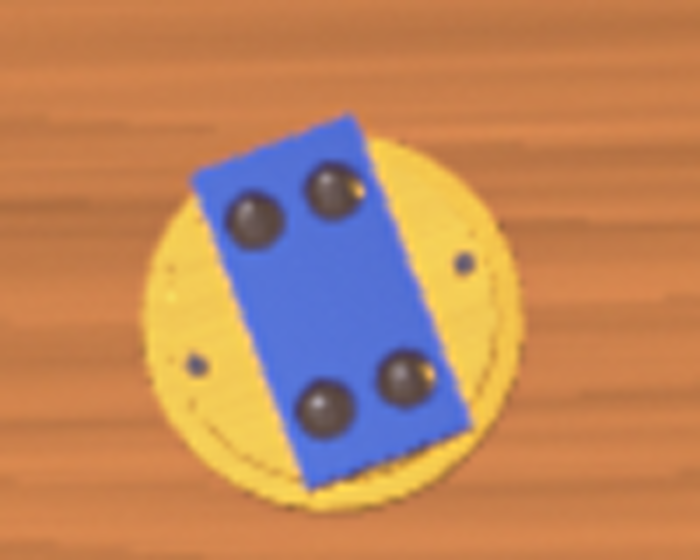

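View pics/a7f.png

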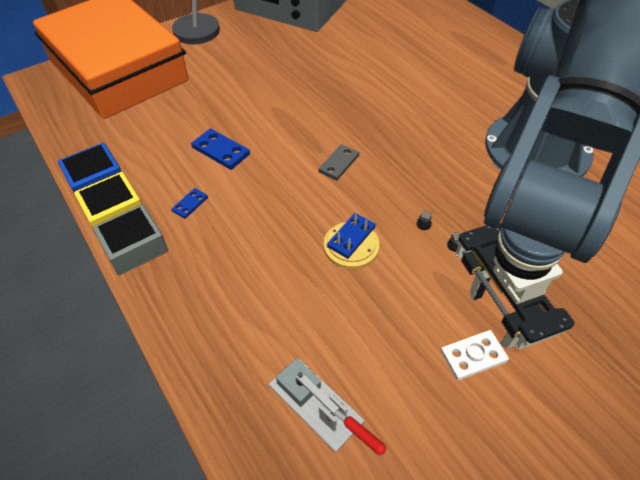

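The blue plate lies on the seat with all four posts through it, and the gripper is above the guard. Descending.

Emit:
move_arm:
  moves:
    - {"tx":1.3,"ty":-1.5,"tz":40,"wx":0,"wy":0,"wz":0,"grip":-0.75}
    - {"tx":1.3,"ty":-1.5,"tz":80,"wx":0,"wy":0,"wz":0,"grip":-0.75}
    - {"tx":1.3,"ty":-1.5,"tz":100,"wx":0,"wy":0,"wz":0,"grip":-0.75}
    - {"tx":1.3,"ty":-1.5,"tz":100,"wx":0,"wy":0,"wz":0,"grip":-0.75}
    - {"tx":1.3,"ty":-1.5,"tz":100,"wx":0,"wy":0,"wz":0,"grip":-0.75}

```text
clock: 10.7
tcp_pos: [0.5117, 0.3049, 0.1169]
ee_rot: [0.993, -0.12, 0.0, -0.0]
ft_force: [0.2, -0.0, 1.1]
gripper_width: 0.0813
```

```bash
python3 go.py .5115 .3038 .0875 -103.82;  python3 -c "
from h import *
t=snapshot('scene');crop(t,420,250,150,140,5,'a9.png')"
```

```text
shift [ 0.   1.1 29.4] rot [-0.02 -0.02  0.01] clk 10.7 p [0.5117 0.3049 0.1169] w 0.0813 f [ 0.2 -0.   1.1] q [ 0.46  0.67  1.66 -0.    0.81  2.27]
```

View pics/a9.png

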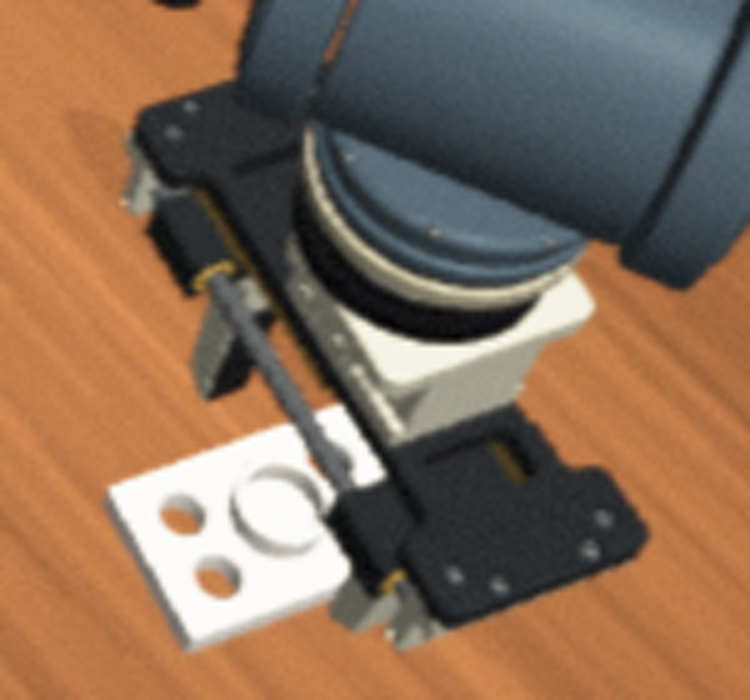

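Emit:
move_arm:
  moves:
    - {"tx":0,"ty":1.1,"tz":15,"wx":0,"wy":0,"wz":0,"grip":-0.75}
    - {"tx":0,"ty":1.1,"tz":25,"wx":0,"wy":0,"wz":0,"grip":-0.75}
    - {"tx":0,"ty":1.1,"tz":28.5,"wx":0,"wy":0,"wz":0,"grip":-0.75}
    - {"tx":0,"ty":1.1,"tz":28.5,"wx":0,"wy":0,"wz":0,"grip":-0.75}
    - {"tx":0,"ty":1.1,"tz":28.5,"wx":0,"wy":0,"wz":0,"grip":1}
    - {"tx":0,"ty":1.1,"tz":28.5,"wx":0,"wy":0,"wz":0,"grip":1}
    - {"tx":0,"ty":1.1,"tz":28.5,"wx":0,"wy":0,"wz":0,"grip":1}
    - {"tx":0,"ty":1.1,"tz":28.5,"wx":0,"wy":0,"wz":0,"grip":1}
    - {"tx":0,"ty":1.1,"tz":28.5,"wx":0,"wy":0,"wz":0,"grip":1}
    - {"tx":0,"ty":1.1,"tz":28.5,"wx":0,"wy":0,"wz":0,"grip":1}

```text
clock: 11.75
tcp_pos: [0.5112, 0.3042, 0.088]
ee_rot: [0.993, -0.12, 0.0, -0.0]
ft_force: [0.1, -0.0, 4.0]
gripper_width: 0.0597
```

Emit:
move_arm:
  moves:
    - {"tx":0,"ty":0,"tz":-30,"wx":0,"wy":0,"wz":0,"grip":1}
    - {"tx":0,"ty":0,"tz":-70,"wx":0,"wy":0,"wz":0,"grip":1}
    - {"tx":0,"ty":0,"tz":-110,"wx":0,"wy":0,"wz":0,"grip":1}
    - {"tx":0,"ty":0,"tz":-110,"wx":0,"wy":0,"wz":0,"grip":1}
    - {"tx":0,"ty":0,"tz":-110,"wx":0,"wy":0,"wz":0,"grip":1}

```text
clock: 12.25
tcp_pos: [0.5109, 0.304, 0.1978]
ee_rot: [0.993, -0.12, 0.0, -0.0]
ft_force: [-1.0, -0.4, -1.4]
gripper_width: 0.0594
```

```bash
python3 go.py .5454 -.0181 .200 -70.37
```

```text
shift [110.3 304.6  -2.3] rot [-1.000e-02 -3.000e-02 -3.342e+01] clk 12.25 p [0.5109 0.304  0.1978] w 0.0594 f [-1.  -0.4 -1.4] q [ 0.46  0.55  1.62 -0.    0.97  2.27]
```

Emit:
move_arm:
  moves:
    - {"tx":14,"ty":38,"tz":-3,"wx":0,"wy":0,"wz":-4,"grip":1}
    - {"tx":28,"ty":76,"tz":-3,"wx":0,"wy":0,"wz":-8,"grip":1}
    - {"tx":42,"ty":114,"tz":-3,"wx":0,"wy":0,"wz":-12,"grip":1}
    - {"tx":56,"ty":152,"tz":-3,"wx":0,"wy":0,"wz":-17,"grip":1}
    - {"tx":70,"ty":190,"tz":-3,"wx":0,"wy":0,"wz":-22,"grip":1}
    - {"tx":84,"ty":230,"tz":-3,"wx":0,"wy":0,"wz":-26,"grip":1}
    - {"tx":98,"ty":270,"tz":-3,"wx":0,"wy":0,"wz":-30,"grip":1}
    - {"tx":106,"ty":292,"tz":-3,"wx":0,"wy":0,"wz":-33,"grip":1}
    - {"tx":110.3,"ty":304.6,"tz":-3,"wx":0,"wy":0,"wz":-33.4,"grip":1}
    - {"tx":110.3,"ty":304.6,"tz":-3,"wx":0,"wy":0,"wz":-33.4,"grip":1}
    - {"tx":110.3,"ty":304.6,"tz":-3,"wx":0,"wy":0,"wz":-33.4,"grip":1}
    - {"tx":110.3,"ty":304.6,"tz":-3,"wx":0,"wy":0,"wz":-33.4,"grip":1}

```text
clock: 13.45
tcp_pos: [0.5451, -0.0171, 0.2]
ee_rot: [0.985, 0.171, -0.001, -0.0]
ft_force: [-1.0, 0.1, -1.4]
gripper_width: 0.0595
```

```bash
python3 go.py .5454 -.0181 .132 -70.37;  python3 -c "
from h import *
t=snapshot('scene');crop(t,290,140,130,120,5,'b1.png')
x,y,th=*r.sense()['tcp_pos'][:2],np.radians(19.63);c,s=np.cos(th),np.sin(th);z=r.sense()['tcp_pos'][2]-.074
for lx,ly in[(.03,.0125),(.03,-.0125),(.05,.03),(.05,-.03)]:
  print(lx,ly,((w2p('scene',[x+c*lx-s*ly,y+s*lx+c*ly,z])[0]-[290,140]+.5)*5-.5).round(0))"
```

```text
shift [-0.  1. 68.] rot [-0.04  0.07  0.01] clk 13.45 p [ 0.5451 -0.0171  0.2   ] w 0.0595 f [-1.   0.1 -1.4] q [-0.12  0.47  1.75  0.    0.92  1.11]
0.03 0.0125 [304. 399.]
0.03 -0.0125 [249. 369.]
0.05 0.03 [313. 455.]
0.05 -0.03 [180. 381.]
```

View pics/b1.png

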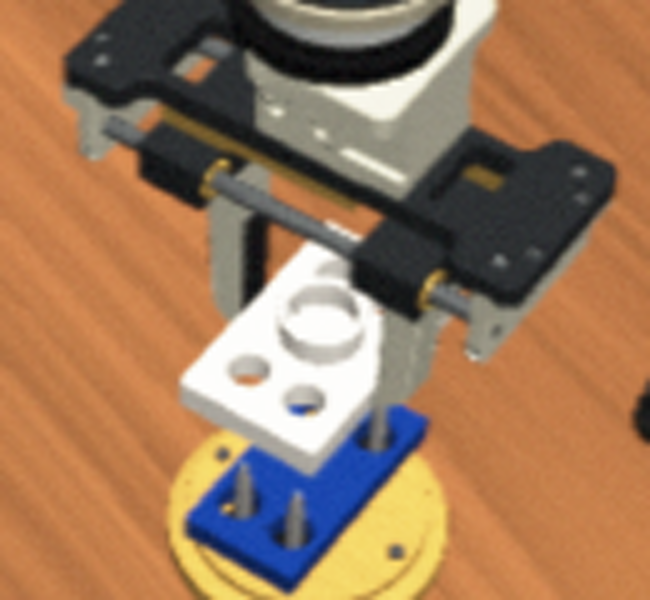

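Emit:
move_arm:
  moves:
    - {"tx":0,"ty":1,"tz":10,"wx":0,"wy":0,"wz":0,"grip":1}
    - {"tx":0,"ty":1,"tz":20,"wx":0,"wy":0,"wz":0,"grip":1}
    - {"tx":0,"ty":1,"tz":30,"wx":0,"wy":0,"wz":0,"grip":1}
    - {"tx":0,"ty":1,"tz":40,"wx":0,"wy":0,"wz":0,"grip":1}
    - {"tx":0,"ty":1,"tz":50,"wx":0,"wy":0,"wz":0,"grip":1}
    - {"tx":0,"ty":1,"tz":50,"wx":0,"wy":0,"wz":0,"grip":1}
    - {"tx":0,"ty":1,"tz":50,"wx":0,"wy":0,"wz":0,"grip":1}

```text
clock: 14.2
tcp_pos: [0.5459, -0.019, 0.1505]
ee_rot: [0.985, 0.17, -0.0, -0.0]
ft_force: [-0.4, -0.4, -1.8]
gripper_width: 0.0597
```

```bash
python3 go.py .5454 -.0181 .132 -70.37;  python3 -c "
from h import *
t=snapshot('scene');crop(t,290,140,130,120,5,'b2.png')"
```

```text
shift [-0.1 -1.  18.5] rot [-0.01  0.02 -0.02] clk 14.2 p [ 0.5459 -0.019   0.1505] w 0.0597 f [-0.4 -0.4 -1.8] q [-0.12  0.55  1.78  0.    0.81  1.11]
```

View pics/b2.png

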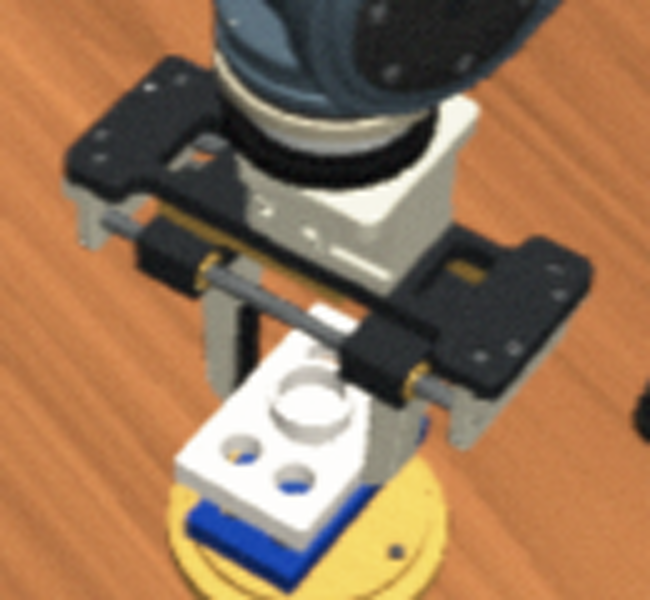

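Emit:
move_arm:
  moves:
    - {"tx":0,"ty":-1,"tz":4,"wx":0,"wy":0,"wz":0,"grip":1}
    - {"tx":0,"ty":-1,"tz":9,"wx":0,"wy":0,"wz":0,"grip":1}
    - {"tx":0,"ty":-1,"tz":9,"wx":0,"wy":0,"wz":0,"grip":1}
    - {"tx":0,"ty":-1,"tz":9,"wx":0,"wy":0,"wz":0,"grip":1}

```text
clock: 14.65
tcp_pos: [0.5454, -0.018, 0.1416]
ee_rot: [0.985, 0.17, -0.0, -0.0]
ft_force: [0.5, -0.2, -2.0]
gripper_width: 0.0596
```

```bash
python3 go.py .5454 -.0181 .132 -70.37;  python3 -c "
from h import *
t=snapshot('scene');crop(t,310,200,80,75,7,'b3.png')"
```

```text
shift [-0.1  0.1  9.6] rot [-0.01  0.02 -0.02] clk 14.65 p [ 0.5454 -0.018   0.1416] w 0.0596 f [ 0.5 -0.2 -2. ] q [-0.12  0.56  1.78  0.    0.79  1.11]
```

View pics/b3.png

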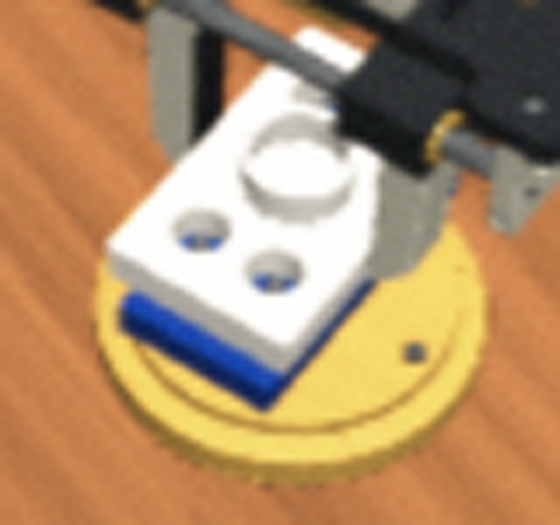

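Emit:
move_arm:
  moves:
    - {"tx":0,"ty":0,"tz":5,"wx":0,"wy":0,"wz":0,"grip":1}
    - {"tx":0,"ty":0,"tz":8.5,"wx":0,"wy":0,"wz":0,"grip":1}
    - {"tx":0,"ty":0,"tz":9.3,"wx":0,"wy":0,"wz":0,"grip":1}
    - {"tx":0,"ty":0,"tz":9.3,"wx":0,"wy":0,"wz":0,"grip":1}
    - {"tx":0,"ty":0,"tz":9.3,"wx":0,"wy":0,"wz":0,"grip":1}

```text
clock: 15.2
tcp_pos: [0.5456, -0.0181, 0.1324]
ee_rot: [0.985, 0.17, 0.0, 0.0]
ft_force: [-0.5, 0.5, -2.4]
gripper_width: 0.0596
```

```bash
python3 go.py .5454 -.0181 .132 -70.37;  python3 -c "
from h import *
t=snapshot('scene');crop(t,310,200,80,75,7,'b4.png')"
```

```text
shift [-0.2 -0.   0.4] rot [ 0.   -0.01 -0.02] clk 15.2 p [ 0.5456 -0.0181  0.1324] w 0.0596 f [-0.5  0.5 -2.4] q [-0.12  0.58  1.79 -0.    0.78  1.11]
```

View pics/b4.png

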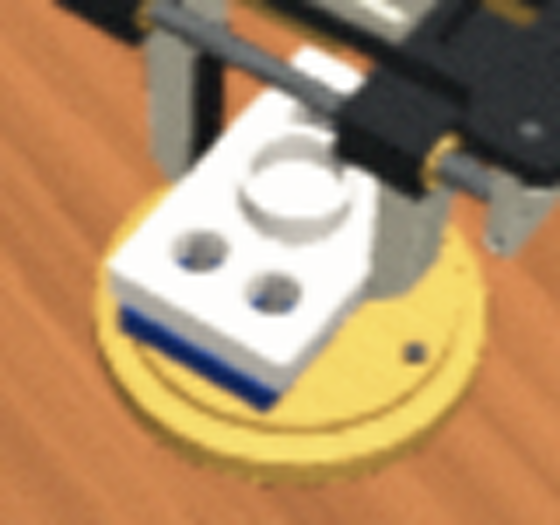

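The posts are in the holes and the guard is almost on the blue plate. Releasing and withdrawing.

Emit:
move_arm:
  moves:
    - {"tx":0,"ty":0,"tz":0.5,"wx":0,"wy":0,"wz":0,"grip":1}
    - {"tx":0,"ty":0,"tz":0.5,"wx":0,"wy":0,"wz":0,"grip":-0.75}
    - {"tx":0,"ty":0,"tz":0.5,"wx":0,"wy":0,"wz":0,"grip":-0.75}
    - {"tx":0,"ty":0,"tz":0.5,"wx":0,"wy":0,"wz":0,"grip":-0.75}
    - {"tx":0,"ty":0,"tz":0.5,"wx":0,"wy":0,"wz":0,"grip":-0.75}
    - {"tx":0,"ty":0,"tz":-20,"wx":0,"wy":0,"wz":0,"grip":-0.75}
    - {"tx":0,"ty":0,"tz":-60,"wx":0,"wy":0,"wz":0,"grip":-0.75}
    - {"tx":0,"ty":0,"tz":-100,"wx":0,"wy":0,"wz":0,"grip":-0.75}
    - {"tx":0,"ty":0,"tz":-120,"wx":0,"wy":0,"wz":0,"grip":-0.75}
    - {"tx":0,"ty":0,"tz":-120,"wx":0,"wy":0,"wz":0,"grip":-0.75}

```text
clock: 16.25
tcp_pos: [0.5465, -0.0181, 0.2553]
ee_rot: [0.985, 0.17, 0.003, 0.001]
ft_force: [-0.2, -0.5, -0.7]
gripper_width: 0.0812
```

Emit:
move_arm:
  moves:
    - {"tx":10,"ty":-40,"tz":0,"wx":0,"wy":0,"wz":0,"grip":-0.75}
    - {"tx":20,"ty":-80,"tz":0,"wx":0,"wy":0,"wz":0,"grip":-0.75}
    - {"tx":30,"ty":-120,"tz":0,"wx":0,"wy":0,"wz":0,"grip":-0.75}
    - {"tx":40,"ty":-160,"tz":0,"wx":0,"wy":0,"wz":0,"grip":-0.75}
    - {"tx":50,"ty":-200,"tz":0,"wx":0,"wy":0,"wz":0,"grip":-0.75}
    - {"tx":60,"ty":-240,"tz":0,"wx":0,"wy":0,"wz":0,"grip":-0.75}
    - {"tx":70,"ty":-280,"tz":0,"wx":0,"wy":0,"wz":0,"grip":-0.75}
    - {"tx":70,"ty":-280,"tz":0,"wx":0,"wy":0,"wz":0,"grip":-0.75}
    - {"tx":70,"ty":-280,"tz":0,"wx":0,"wy":0,"wz":0,"grip":-0.75}

```text
clock: 17.15
tcp_pos: [0.5169, 0.2695, 0.251]
ee_rot: [0.985, 0.171, -0.001, 0.0]
ft_force: [-0.0, -0.4, 0.3]
gripper_width: 0.0814
```

```bash
python3 -c "
from h import *
s=snapshot('scene');t=snapshot('top')
cv2.imwrite('pics/c1.png',s[:,:,::-1]);crop(s,310,200,80,75,7,'c2.png');crop(t,255,215,90,80,8,'c3.png')
wh=lambda c:(c.min(-1)>150)
print(rect(t,'top',(260,215,80,80),wh,.058))
print(r.sense()['clock'],r.sense()['ft_force'])
"
```

```text
((545.824462890625, -18.812477111816406), (101.77779388427734, 61.80615997314453), 19.48157501220703)
17.25 [ 0.16859135 -0.85048618  0.36942762]
```

View pics/c1.png

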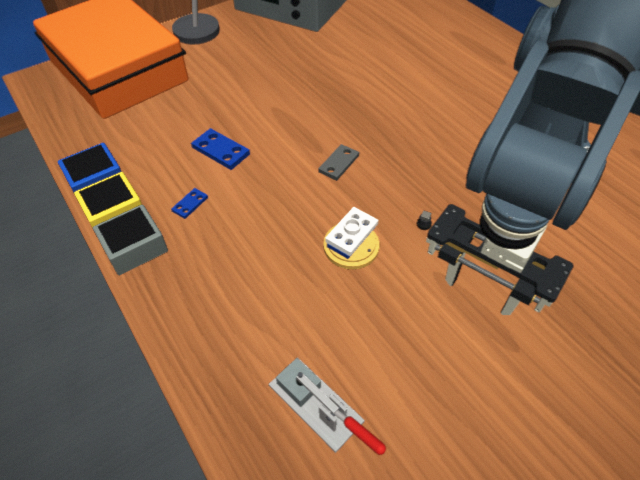

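View pics/c2.png

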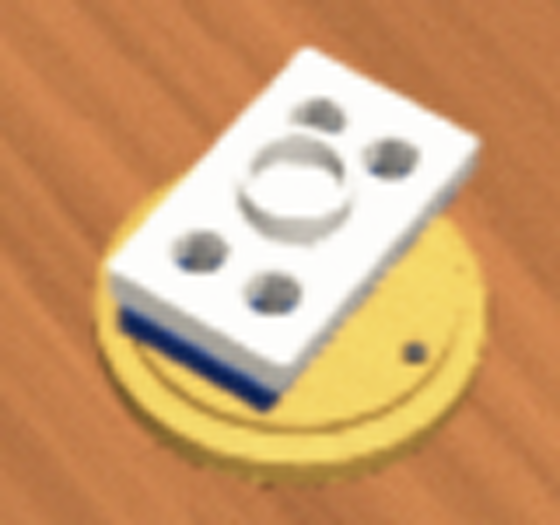

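View pics/c3.png

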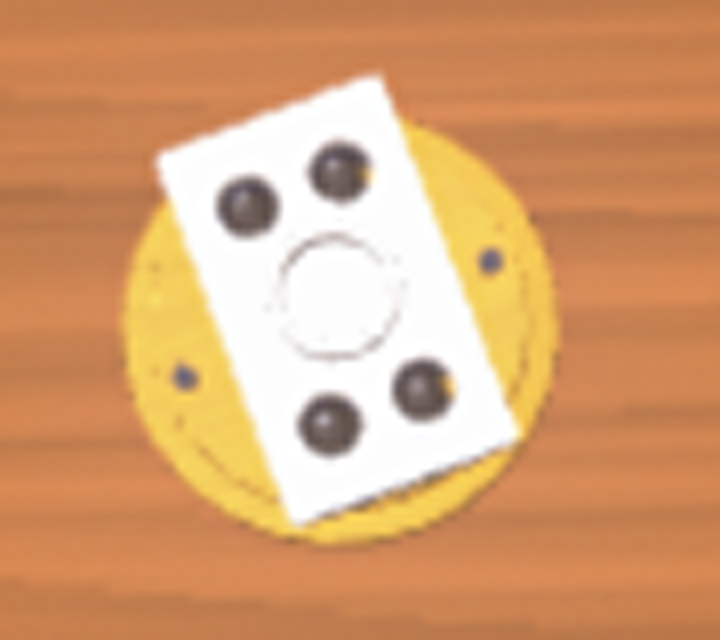

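The guard lies flat, ring up, with all four posts in its holes. The gripper is well clear and the spare is still at (340,161), where it was.

```bash
python3 -c "
from cell import workorder
print(workorder.close_job())"
```

```text
the job is handed in; nothing more can be done
None
```

The stack is assembled and the job is handed in at about 17.3 s. I placed the middle-sized blue plate (measured 98.6 x 51.7 mm) over the four posts onto the black seat. The white guard then went on top, ring side up, and I let go and moved the arm clear.

**Last checks:**
- **Guard:** the top picture puts its centre within about 1 mm of the cap axis. Its long axis is within about 0.2° of the cap's x, and all four posts show in its holes.
- **Height and tilt:** I judged both plates flat and seated from the pictures and from the release heights, about 0.3–0.4 mm above the planned heights. I did not measure height or tilt separately.
- **Spare plate:** it is still at its starting pixel position.
- **Forces:** readings stayed at 4 N or less.

**What went wrong:** the first move call was refused for its arguments and moved nothing. The arm was also a few mm off target after fast moves, which I corrected before each grasp and placing. No check failed or disagreed.

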